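# Photograph a fossil slab on the slope and stand it on the easel

### The job

Lift the tan fossil slab off the free-spinning turntable, lay it on the low blue slope with its square foot against the yellow ledge, its coiled fossil facing out and towards the top, let go, and press the red shutter button while it lies there. Then take the slab again and stand it the same way round on the steep white easel: foot down on the narrow ledge, back flat against the spine, centred, and let go. Never let the slab drop, keep the grey pebble on the turntable, and leave the jar and the round ammonite where they are.

Things in the scene. Friction and masses are not known exactly. Their poses are not given: they have to be found in the camera images.
- slab: Tan sawn fossil slab, 100 x 52 x 16 mm, about 0.2 kg, flat on the turntable, fossil up. Origin: centre of its underside (plain back). x: from the square foot (-50 mm) to the head end with broken corners (+50 mm); y: across the 52 mm width (sides parallel from x = -50 to +36 mm); z: out of the fossil face. A dark coil 40 mm across, 3 mm proud, on the face towards the head.
- slab_head (a point): Point on the slab's fossil face near its head end: 48 mm from the origin along x, 16 mm along z.
- slope_rest: Seat of the low blue stand (fixed), 30 degrees from horizontal, facing away from the robot (+x): board 32 wide, 90 mm long, yellow ledge (44 wide, 20 mm out) at its low end. Origin: corner of ledge and board, mid-width, 45 mm above the table. x: up the board, towards the robot; y: across; z: square out of it. Seated slab: origin at x = 50 mm, y = z = 0, axes parallel. Foot plate 110 x 85 mm.
- easel_rest: Seat of the white easel (fixed), steep, 65 degrees from horizontal, facing away from the robot (+x): spine 32 wide, 90 mm long, ledge (44 wide, 20 mm out) at its low end. Origin: corner of ledge and spine, mid-width, 65 mm above the table. x: up the spine; y: across; z: square out of it. Seated slab: origin at x = 50 mm, y = z = 0, axes parallel. Foot plate 110 x 85 mm.
- turntable: Fixed base of the turntable; origin on its axis at table height. Its grey platter, 230 mm across, top 40 mm above the table, spins freely at a touch. The slab and the pebble lie on it.
- shutter_top (a point): Top centre of the red shutter button, 28 mm across, on a grey box 60 mm square; pressed straight down.
- shutter (a joint): Travel of the shutter button, m: 0 up, 0.006 fully down (4 N), springs back.
- pebble: Dark grey pebble, 30 x 26 x 20 mm, lying on the platter about 95 mm beside the slab; origin at its underside. It may ride round with the platter but must stay on it.
- ammonite: Loose round ochre ammonite, 58 mm across, 18 mm high, on the table behind the two stands; origin at its underside. Leave alone.
- jar: Loose jar with white cap, 48 mm across, 62 mm high, on the table behind the stands; origin at its underside. Leave alone.
Mind the look-alikes: they are no part of the job. Several things look just like the turntable: the one meant starts farthest to the robot's left.

How it is judged:
On the way, in this order (a step that is already met when the one before it is completed fails the run):
1. the slab is lifted clear of the turntable (height (world z) of slab above 0.06 m and contact force between slab and turntable below 0.01 N), for 0.1 s.
2. the slab lies on the blue slope, foot against the ledge, fossil out and at the top, let go (x of slab in the frame of slope_rest between 0.044 and 0.057 m and y of slab in the frame of slope_rest between -0.012 and 0.012 m and z of slab in the frame of slope_rest between -0.004 and 0.006 m and angle between the z axis of slab and the z axis of slope_rest, either way round below 0.1 rad and angle between the x axis of slab and the x axis of slope_rest, either way round below 0.16 rad and x of slab_head in the frame of slope_rest above 0.08 m and z of slab_head in the frame of slope_rest above 0.008 m and contact force between the fingers and slab below 0.05 N and linear speed of slab below 0.02 m/s and angular speed of slab below 0.2 rad/s), for 0.3 s.
3. the shutter button is pressed at least 4 mm while the slab lies on the slope (all of step 2 and value of joint shutter above 0.004 m), for 0.03 s.
At the end, for the whole second after the job is handed in: Slab on the white easel, let go, at rest: foot within 6 mm of the ledge, at most 12 mm off centre, back within 6 mm of the spine and 6 degrees of parallel, straight on it within 9 degrees, fossil out, head up; pebble still on the turntable; button up (x of slab in the frame of easel_rest between 0.044 and 0.057 m and y of slab in the frame of easel_rest between -0.012 and 0.012 m and z of slab in the frame of easel_rest between -0.004 and 0.006 m and angle between the z axis of slab and the z axis of easel_rest, either way round below 0.1 rad and angle between the x axis of slab and the x axis of easel_rest, either way round below 0.16 rad and x of slab_head in the frame of easel_rest above 0.08 m and z of slab_head in the frame of easel_rest above 0.008 m and contact force between the fingers and slab below 0.05 N and linear speed of slab below 0.02 m/s and angular speed of slab below 0.2 rad/s and height (world z) of pebble above 0.03 m and value of joint shutter below 0.002 m); the robot touches nothing.
It fails at once if the slab falls free (faster than 0.5 m/s with the fingers off it) (contact force between the fingers and slab below 0.05 N and linear speed of slab above 0.5 m/s).
It fails at once if the pebble falls off the turntable (height (world z) of pebble below 0.03 m).
It fails at once if the jar is shifted more than 30 mm (distance of jar from where it was at the start of the episode above 0.03 m).
It fails at once if the ammonite is shifted more than 30 mm (distance of ammonite from where it was at the start of the episode above 0.03 m).
It also fails if it takes over 69 s, if anything falls off the work surface, if the arm or the gripper's body presses on something with over 40 N, if the wrist force passes 120 N, or if a joint passes its speed limit or range.

### The arm

A 7-joint arm with a two-finger parallel gripper is mounted at the origin on the work surface. World frame = base frame: x ahead of the robot, y to its left, z up, the work surface at z = 0. Lengths are in m, angles in rad, forces in N, time in s.
With the tool pointing down it reaches from about 0.425 to 0.95 m from the base axis. Payload 4.7 kg.
Tool frame: the origin (TCP) lies on the centre line of the jaws, within the pads' length; the fingertips stand 19 mm ahead of it and the grasp point (between the pads) is the TCP; z points along the fingers, y is the line along which they close (so a half turn about z gives the same grasp; the last joint's range is limited). The gripper opens to 87 mm and grips with 3 to 60 N. Pads are 19 mm wide; open, the fingers measure 117 mm over their backs; the gripper's body (75 mm by 190 mm) begins 51 mm behind the grasp point.
Start: joints at [-1.37, 0.469, -0.049, 1.532, 0.024, 1.141, -0.082], TCP at [0.154, 0.657, 0.213] pointing down, gripper open.
Joint ranges: [-2.59, 2.59], [-0.33, 1.99], [-1.39, 1.29], [0.1, 2.45], [-1.04, 4.18], [0.21, 1.99], [-2.66, 2.66]. Speed limits (rad/s): [2.57, 2.57, 3.14, 3.14, 3.14, 3.14, 3.14].

### API

Orientations are given as a rotation vector (axis times angle).
In Python, from workcell import get_state, viewer, job_done, finder gives the robot as it stands.
- The arm moves only by the tool apply_moves, never from a script. Its argument "deltas" is one flat list of numbers, 5 for each row, row after row: the closure in counts, from 0 (fully open) to 255 (shut), then the shift along the tool's x, y, z in m, then the turn about the tool's z in rad. A call has 1 to 5 rows; each row is the pose to reach, as a shift and turn from the pose commanded when the call began, along the tool's axes at that moment; what a row does not reach only later rows make up. A row lasts 1/10 s, in which the tool goes at most 50 mm and 8.59 degrees, less where a joint would pass 70% of its speed; a pose out of reach is approached as far as the arm can. A call with a gripper value outside its range is refused whole. The fingers move at their own pace and stop on an object; "newtons" is the grip in N (left out, the last holds). Time passes only in rows, so rows that repeat a pose let the fingers close. It gives the time, the measured TCP pose, the force, the opening and the grip force at its end, in the units of the state.
- get_state(): the state, without advancing time (a new reading comes with each control period).
- viewer.capture(name): name is "scene" or "top" or "wrist"; returns a dict with "color" (400x640x3 uint8, red, green, blue), "fx", "fy", "cx", "cy" (pixels), "k1" (the pictures are not rectified: a ray, as slopes to the right and down, at radius r is drawn at 1 + k1 r^2 times it, then the intrinsics apply), "cam_to_world" (4x4, takes a point from camera to world coordinates). Camera axes: x right, y down, z forward; pixel columns grow to the right and rows downward; lengths in m; the calibration is good to about 2 mm. A picture is of the moment at which its call begins. There is no depth.
- job_done(): hands the job in; it is judged then, once.
Trained networks look in the newest picture that a camera, given by its name, has taken for a name from the list of things; names that differ only in an ending like _2 or _b are one class to them, and where a whole thing is asked for, a point or a joint stands for the part that bears it (a point fixed in the world has none). Each returns a list of dicts, best first, with "confidence" (0 to 1); they miss things now and then, are a little off and sometimes report something else, mostly with a low value. They report only what shows in the picture. A call takes as long as a camera call. They do not tell look-alikes from the thing itself.
- finder.cut_out(thing, camera): "region" (400x640 bool, what is visible of it) and "box" ([left, top, right, bottom] in pixels, round what is visible of it).
The state is a dict: "clock": time; "qpos": joint angles; "qvel": joint speeds; "joint_efforts": joint torques, N m; "eef_pos": TCP position; "orientation": TCP orientation; "wrist_force": force on the tool from outside, world axes, zero at the start; "ft_torque": the same for the moment, N m; "gripper_width": opening from 0.0 (shut) to 1.0 (fully open); "grasp_force": force on a finger pad.
Only numpy, scipy, OpenCV 4.12 (cv2) and the standard library are available. Lean on these libraries where they do the work, as an engineer would, in place of code of your own. Each camera call takes 0.05 s, during which the arm holds its last target. There are 200 camera calls.

## Working session

There is one attempt and no reset: what is moved stays moved. The work goes in short steps, Python scripts to look and compute and a tool call to move; the robot and the scene stay as the last step left them, time stands still between calls to the robot, and variables do not carry over. Pictures are saved under pics/ and viewed, at most 10 in all, crops included, and the job is handed in when it is done.

Besides the shell and the picture viewer there is one more tool, called after "Request:" as name(argument=value, ...), one argument or row to a line, values as JSON. apply_moves: Moves the arm, as the interface text tells. Its arguments: {"type":"object","properties":{"deltas":{"type":"array"},"newtons":{"type":"number"}},"required":["deltas"]}

```bash
mkdir -p pics; ls
cat > h.py <<'E'
import numpy as np, cv2
from workcell import get_state, viewer, job_done, finder
from scipy.spatial.transform import Rotation as R
def cap(n,save=None):
    c=viewer.capture(n)
    if save: cv2.imwrite('pics/'+save,c['color'][:,:,::-1])
    return c
def ray(c,u,v):
    x,y=(u-c['cx'])/c['fx'],(v-c['cy'])/c['fy']; k=c['k1']
    a,b=x,y
    for _ in range(20):
        r2=a*a+b*b; a,b=x/(1+k*r2),y/(1+k*r2)
    T=np.array(c['cam_to_world']); d=T[:3,:3]@np.array([a,b,1.]); return T[:3,3],d
def atz(c,u,v,z):
    o,d=ray(c,u,v); return o+d*(z-o[2])/d[2]
def proj(c,p):
    T=np.array(c['cam_to_world']); q=T[:3,:3].T@(np.array(p)-T[:3,3]); a,b=q[:2]/q[2]; s=1+c['k1']*(a*a+b*b)
    return np.array([c['fx']*a*s+c['cx'],c['fy']*b*s+c['cy']])
def tri(rs):
    A=np.zeros((3,3));B=np.zeros(3)
    for o,d in rs:
        d=d/np.linalg.norm(d);P=np.eye(3)-np.outer(d,d);A+=P;B+=P@o
    return np.linalg.solve(A,B)
E
python3 - <<'E'
from h import *
np.set_printoptions(precision=4,suppress=True)
s=get_state();print({k:s[k] for k in('clock','eef_pos','orientation','wrist_force','gripper_width')})
for n in('top','scene','wrist'):
    c=cap(n,n+'0.png')
    print(n,c['fx'],c['k1'],np.array(c['cam_to_world']).round(3).tolist())
    for t in('slab','slope_rest','easel_rest','turntable','shutter_top','pebble','ammonite','jar'):
        try:
            for d in finder.cut_out(t,n): 
                m=np.argwhere(d['region']).mean(0)[::-1]
                print(t,round(d['confidence'],2),d['box'],m.round(1))
        except Exception as e: print(t,e)
E
```

```text
pics
{'clock': 0.0, 'eef_pos': array([0.1537, 0.6567, 0.2124]), 'orientation': array([-0.3602, -3.1207,  0.003 ]), 'wrist_force': array([-0.5932, -0.4188,  0.098 ]), 'gripper_width': 1.001729993142978}
top 443.37558058054844 -0.010344839438747413 [[-0.01, -0.979, 0.205, 0.302], [-1.0, 0.01, 0.001, 0.015], [-0.004, -0.205, -0.979, 1.294], [0.0, 0.0, 0.0, 1.0]]
slab 0.81 [239.1, 199.3, 268.0, 236.2] [252.7 218.2]
slope_rest 0.71 [365.0, 126.8, 382.3, 138.8] [375.  133.5]
slope_rest 0.68 [239.3, 202.2, 264.1, 240.9] [252.7 218.3]
slope_rest 0.67 [325.7, 157.3, 346.4, 186.0] [332.2 170.4]
easel_rest 0.74 [418.0, 185.3, 439.0, 199.5] [426.5 192.4]
turntable 0.97 [201.0, 183.7, 282.5, 260.7] [239.2 222.6]
turntable 0.81 [379.4, 239.8, 459.4, 320.9] [419.8 279.7]
shutter_top 0.48 [200.3, 182.7, 279.8, 261.6] [239.1 222.8]
shutter_top 0.46 [345.9, 239.4, 357.3, 245.7] [352.4 241. ]
pebble 0.5 [216.6, 212.9, 227.1, 218.8] [219.8 214.5]
ammonite 0.61 [367.4, 127.2, 382.1, 140.8] [375.3 134. ]
scene 374.73357062900203 0.015042504055273477 [[-0.055, 0.563, -0.824, 1.304], [0.998, 0.02, -0.053, 0
[... 261 characters left out ...]
.5, 201.8] [185.3 184.4]
turntable 0.98 [355.1, 174.8, 447.0, 225.6] [401.4 199.2]
turntable 0.66 [188.3, 144.6, 261.9, 182.1] [224.1 162.2]
turntable 0.35 [275.6, 194.7, 302.4, 236.9] [290.7 218. ]
turntable 0.22 [371.8, 178.2, 396.6, 209.4] [384.5 193.8]
shutter_top 0.48 [276.5, 180.2, 284.8, 190.3] [279.4 183.4]
shutter_top 0.36 [370.0, 178.7, 400.3, 210.2] [385.3 193.1]
pebble 0.58 [417.1, 195.1, 430.4, 199.1] [423.7 196.9]
ammonite 0.89 [204.9, 266.7, 232.9, 284.2] [219.3 277.2]
jar 0.87 [370.4, 249.6, 392.5, 288.5] [381.7 271.7]
wrist 316.6521659547202 0.008653451545315018 [[0.229, 0.942, 0.244, 0.087], [0.973, -0.222, -0.058, 0.673], [-0.0, 0.251, -0.968, 0.385], [0.0, 0.0, 0.0, 1.0]]
```

Run:
```python
import cv2,numpy as np
t=cv2.imread('pics/top0.png')[90:330,180:480];s=cv2.imread('pics/scene0.png')[130:310,160:460]
cv2.imwrite('pics/a.png',np.vstack([cv2.resize(t,(700,560),interpolation=cv2.INTER_CUBIC)]))
cv2.imwrite('pics/b.png',cv2.resize(s,(800,480),interpolation=cv2.INTER_CUBIC))
```

```text
(no output)
```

View pics/a.png

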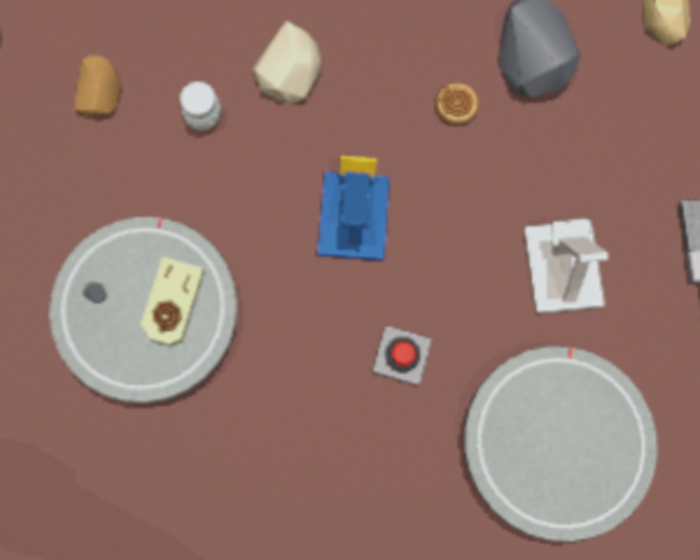

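View pics/b.png

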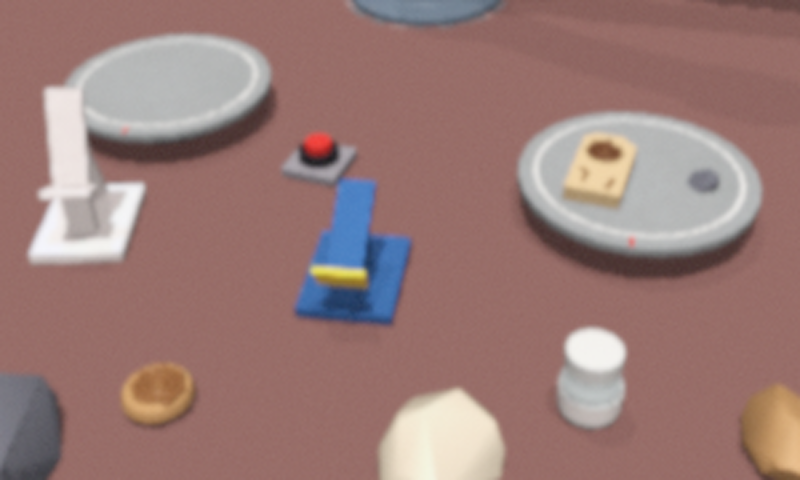

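The top view shows the left turntable with the slab at px (253,218), head towards the robot, and the pebble at (220,215). The blue slope is near (331,180), the easel near (421,203) and the button at (352,241). The scene view agrees. The tool only points down, so the slab has to pivot about the finger line.

```bash
cat >> h.py <<'E'
np.set_printoptions(precision=4,suppress=True)
def toolR(): return R.from_rotvec(get_state()['orientation']).as_matrix()
def go(p,slabyaw=None):
    """print tool-frame delta to world TCP p; yaw = world heading that tool x-or -x line should have"""
    s=get_state();M=toolR();d=M.T@(np.array(p)-s['eef_pos']);t=None
    if slabyaw is not None:
        h=np.arctan2(M[1,0],M[0,0]); w=(slabyaw-h+np.pi/2)%np.pi-np.pi/2; t=-w
    print('clock',s['clock'],'eef',s['eef_pos'],'heading',np.arctan2(M[1,0],M[0,0]),'q7',s['qpos'][6],'delta',d,'turn',t,'tilt',M[2,2])
def best(t,n,near=None,c=None):
    L=finder.cut_out(t,n)
    return [(d['confidence'],d['box'],np.argwhere(d['region']).mean(0)[::-1],d['region']) for d in L]
E
python3 - <<'E'
from h import *
from types import SimpleNamespace
c=cap('top');s=cap('scene')
a=lambda L:L[0][2]
P={}
for n,pt,ps in (('slab',(252.7,218.2),(384.7,193.7)),('turn',(239.2,222.6),(401.4,199.2)),('button',(352.4,241),(279.4,183.4)),('jar',(265.5,134.5),(381.7,271.7)),('ammon',(375.3,134),(219.3,277.2)),('pebble',(220.3,215.2),(423.7,196.9))):
    print(n,tri([ray(c,*pt),ray(s,*ps)]))
z=lambda u,v:(180+u/7*3,90+v/7*3)
for n,q in (('slope',[(323,172),(388,178),(384,259),(318,254)]),('easel',[(526,227),(590,219),(604,305),(537,311)])):
    print(n,np.array([atz(c,*z(*k),.006)[:2] for k in q]))
r=best('slab','scene')[0][3]
img=c['color'].astype(int);x=(img[:,:,0]>200)&(img[:,:,2]<185)&(img[:,:,1]>190);x[:,:235]=0;x[:,275:]=0;x[:195]=0;x[245:]=0
pts=np.argwhere(x)[:,::-1].astype(np.float32);print(len(pts))
w=np.array([atz(c,*p,.056)[:2] for p in pts],np.float32)
print(cv2.minAreaRect(w*1000))
go((0.6,0.2,.25))
E
```

```text
slab [0.5085 0.1909 0.0471]
turn [0.4998 0.2347 0.0248]
button [ 0.4425 -0.0911  0.0294]
jar [0.765  0.1606 0.0323]
ammon [ 0.7716 -0.1723  0.0086]
pebble [0.5184 0.2854 0.0463]
slope [[ 0.6799  0.0024]
 [ 0.6709 -0.0815]
 [ 0.5642 -0.0738]
 [ 0.5716  0.01  ]]
easel [[ 0.6041 -0.2563]
 [ 0.6137 -0.3389]
 [ 0.5022 -0.3493]
 [ 0.4955 -0.2645]]
404
((506.6385498046875, 191.54872131347656), (50.01886749267578, 98.095458984375), 72.90061950683594)
clock 1.5 eef [0.1537 0.6573 0.2135] heading 2.911852154508908 q7 -0.08230305615471727 delta [-0.5387 -0.3436 -0.0366] turn None tilt -0.9999999976661329
```

Request:
apply_moves(
  deltas=[0,-0.035,-0.03,0,0.02,0,-0.074,-0.061,0,0.07,0,-0.112,-0.093,0,0.07,0,-0.15,-0.124,0,0.07,0,-0.187,-0.155,0,0.07],
)

```text
clock: 2.0
eef_pos: [0.3017, 0.4621, 0.2137]
orientation: [0.469, 3.106, 0.001]
wrist_force: [1.8, -0.1, 0.4]
gripper_width: 1.003
grasp_force: 0.0
```

Request:
apply_moves(
  deltas=[0,-0.05,-0.016,0,0,0,-0.1,-0.032,0,0,0,-0.15,-0.07,0,0,0,-0.185,-0.105,0,0,0,-0.22,-0.14,0,0],
)

```text
clock: 2.5
eef_pos: [0.4627, 0.2777, 0.2136]
orientation: [0.469, 3.106, 0.001]
wrist_force: [0.4, 0.1, -0.5]
gripper_width: 1.001
grasp_force: 0.0
```

Run:
```python
from h import *
go((.507,.1915,.2),2.843)
```

```text
clock 2.5 eef [0.4627 0.2777 0.2136] heading 2.841743499235407 q7 0.6945011386031157 delta [-0.0678 -0.0693  0.0136] turn -0.0012565007645930493 tilt -0.9999996617922602
```

Request:
apply_moves(
  deltas=[0,-0.034,-0.034,0.005,0,0,-0.068,-0.069,0.013,0,0,-0.068,-0.069,0.013,0,0,-0.068,-0.069,0.013,0],
)

```text
clock: 2.9
eef_pos: [0.5065, 0.1922, 0.2004]
orientation: [-0.474, -3.105, -0.0]
wrist_force: [-0.1, 0.8, 0.2]
gripper_width: 0.996
grasp_force: 0.0
```

Run:
```python
from h import *
c=cap('wrist','w1.png')
T=np.array(c['cam_to_world']);print(T.round(3).tolist(),c['cx'],c['cy'])
for d in best('slab','wrist')[:2]:
    print(d[:3])
    pts=np.argwhere(d[3])[:,::-1]
    w=np.array([atz(c,*p,.056)[:2] for p in pts[::5]],np.float32);print(cv2.minAreaRect(w*1000))
go((.507,.1915,.062),2.843)
```

```text
[[0.3, 0.923, 0.239, 0.442], [0.954, -0.29, -0.076, 0.212], [-0.0, 0.251, -0.968, 0.372], [0.0, 0.0, 0.0, 1.0]] 323.2436922303782 199.3497431099343
(0.71, [295.3, 134.1, 349.4, 235.1], array([322.7195, 184.4134]))
((505.5966491699219, 191.77560424804688), (53.03143310546875, 102.686279296875), 73.71820831298828)
clock 3.0 eef [0.5057 0.1949 0.2006] heading 2.843785998837495 q7 0.8887489613251038 delta [-0.0023 -0.003   0.1385] turn 0.0007859988374949722 tilt -0.999999518028464
```

View pics/w1.png

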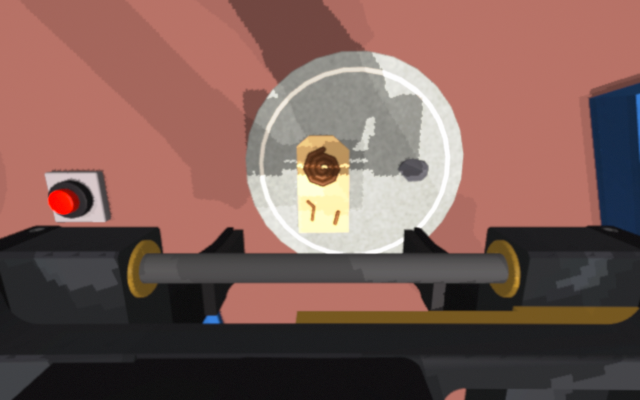

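Wrist picture: slab spans columns 297–349 and rows 135–233, aligned with the jaws, head towards the robot. The pebble at (413,168) is clear of the fingers. I'll descend and grip.

Request:
apply_moves(
  deltas=[0,0.005,0,0.04,0.01,0,0.005,-0.001,0.08,0.01,0,0.005,-0.001,0.115,0.01,0,0.005,-0.001,0.138,0.01,0,0.005,-0.001,0.138,0.01],
  newtons=15,
)

```text
clock: 3.5
eef_pos: [0.4979, 0.195, 0.0596]
orientation: [-0.478, -3.099, 0.005]
wrist_force: [0.1, 0.2, -0.1]
gripper_width: 1.005
grasp_force: 0.0
```

Request:
apply_moves(
  deltas=[255,0,0,0,0,255,0,0,0,0,255,0,0,0,0,255,0,0,0,0,255,0,0,0,0],
  newtons=15,
)

```text
clock: 4.0
eef_pos: [0.5014, 0.1941, 0.0631]
orientation: [0.485, 3.103, 0.001]
wrist_force: [0.1, -0.1, 0.4]
gripper_width: 0.634
grasp_force: 0.0
```

Request:
apply_moves(
  deltas=[255,0,0,0,0,255,0,0,0,0,255,0,0,0,0,255,0,0,-0.01,0,255,0,0,-0.02,0],
  newtons=15,
)

```text
clock: 4.5
eef_pos: [0.501, 0.1938, 0.083]
orientation: [-0.485, -3.104, 0.0]
wrist_force: [0.3, 0.7, 0.4]
gripper_width: 0.172
grasp_force: 0.0
```

Request:
apply_moves(
  deltas=[255,0,0,-0.03,0,255,0,0,-0.06,0,255,0,0,-0.1,0,255,0,0,-0.12,0,255,0,0,-0.12,0],
  newtons=15,
)

```text
clock: 5.0
eef_pos: [0.5034, 0.1948, 0.2069]
orientation: [0.484, 3.097, 0.008]
wrist_force: [0.5, -0.2, 0.5]
gripper_width: 0.009
grasp_force: 0.0
```

Run:
```python
from h import *
c=cap('wrist','w2.png')
for n in('scene','top'):
    c=cap(n,n+'2.png')
    for t in('slope_rest','easel_rest','shutter_top','slab'):
        for d in best(t,n): print(n,t,d[:3])
go((.6,-.04,.25),np.pi)
t=cv2.imread('pics/w2.png')[150:350,150:450];s=cv2.imread('pics/scene2.png')[100:260,150:450]
cv2.imwrite('pics/d.png',np.vstack([cv2.resize(t,(450,300)),cv2.resize(s,(450,240))]))
```

```text
scene slope_rest (0.86, [278.2, 198.0, 305.4, 238.3], array([290.4137, 217.947 ]))
scene easel_rest (0.81, [180.8, 162.1, 193.7, 204.1], array([185.4395, 183.8325]))
scene slab (0.88, [368.9, 182.4, 398.7, 206.6], array([384.8339, 193.4854]))
top slope_rest (0.6, [323.5, 155.2, 343.6, 188.7], array([332.025, 171.31 ]))
top easel_rest (0.7, [418.3, 183.2, 443.7, 200.4], array([426.7111, 192.2963]))
clock 5.55 eef [0.5009 0.1938 0.202 ] heading 2.8317739121340404 q7 0.873616437537819 delta [-0.1656 -0.1925 -0.048 ] turn -0.3098187414557527 tilt -0.9999996009271915
```

View pics/d.png

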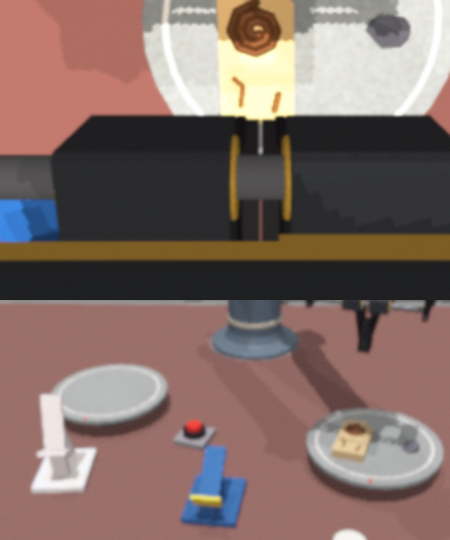

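Run:
```python
from h import *
s=get_state();e=s['eef_pos']
c=cap('scene','s3.png');print(proj(c,e-[0,0,.019]),proj(c,e),proj(c,(.507,.1915,.056)))
w=cap('wrist','w3.png');print(proj(w,e-[0,0,.019]),proj(w,e),proj(w,(.507,.1915,.056)))
t=cap('top','t3.png');print(proj(t,e))
for n,cc in(('top',t),('wrist',w),('scene',c)):
    for d in best('slab',n):print(n,d[:3])
a=c['color'][60:260,300:460,::-1];b=t['color'][150:290,180:300,::-1]
cv2.imwrite('pics/e.png',np.hstack([cv2.resize(a,(400,500),interpolation=2),cv2.resize(b,(400,500),interpolation=2)]))
```

```text
[391.3271 144.326 ] [392.1454 136.9829] [385.6595 190.4478]
[323.7408 227.65  ] [323.7559 238.7468] [323.3329 192.0031]
[243.3693 211.1781]
top (0.15, [367.2, 128.4, 383.6, 141.8], array([375.632, 133.756]))
wrist (0.6, [296.8, 139.2, 349.3, 228.1], array([322.979, 185.35 ]))
scene (0.59, [370.3, 180.0, 397.4, 207.7], array([384.7381, 193.3416]))
```

View pics/e.png

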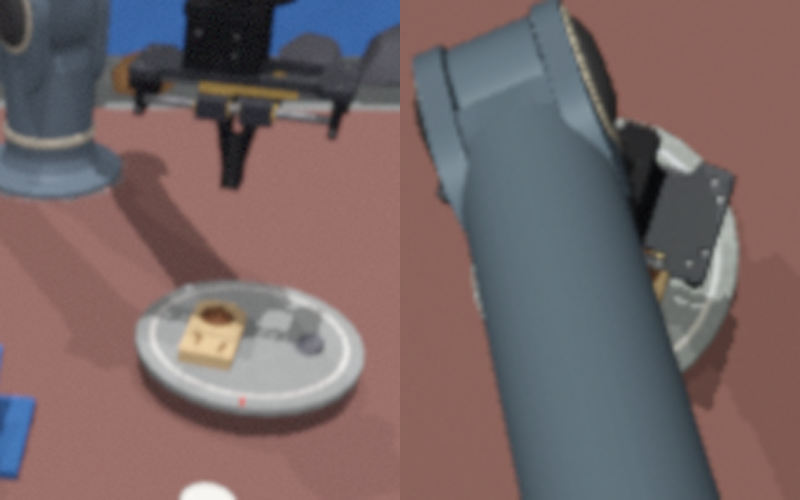

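Run:
```python
from h import *
c=cv2.imread('pics/s3.png')
g=c.max(2)
print(g[122:150:1,386:400])
s=cap('scene');o,d=ray(s,393,134.5);k=(.501-o[0])/d[0];print('tip if x=.501',o+k*d)
w=cv2.imread('pics/w1.png').max(2)
for r in(226,230,234,238,244,250): 
    b=w[r]<50; print(r,[int(i) for i in np.flatnonzero(np.diff(b.astype(int)))])
w=cv2.imread('pics/w3.png').max(2)
print(w[220:250:2,312:336:2])
```

```text
[[151 132  89  45  32  35  34  33  37  32  28  43  81 121]
 [151 132  95  49  35  38  33  34  34  29  29  54  96 135]
 [151 135  99  55  32  37  36  38  33  30  31  69 107 140]
 [151 135 101  58  35  35  34  35  36  31  44  77 118 145]
 [152 137 107  60  35  26  36  37  36  31  45  86 124 147]
 [152 139 108  63  39  37  35  36  30  28  49  90 130 147]
 [152 138 104  62  38  37  38  37  33  33  51  96 135 150]
 [150 137  99  55  38  37  40  34  34  32  55 102 139 153]
 [150 134  96  53  39  38  38  36  34  31  59 105 140 152]
 [150 134  92  51  37  39  41  36  29  41  67 112 143 154]
 [152 134  90  47  36  41  45  41  32  47  84 121 147 152]
 [150 132  92  46  42  41  43  35  38  62 104 134 151 155]
 [152 133  99  75  68  62  56  49  53  84 121 144 152 153]
 [153 143 124 112 108 100  92  85  86 110 137 150 154 154]
 [153 149 144 140 138 134 127 125 123 134 147 154 155 156]
 [153 154 151 151 152 150 147 147 144 148 154 155 155 154]
 [153 156 154 154 154 152 154 154 153 155 154 154 155 154]
 [156 155 155 156 156 155 155 154 155 155 154 154 153 155]
 [154 156 156 155 155 156 156 155 154 
[... 924 characters left out ...]
255 255 255 255 255 255 255 255 246]
 [212 246 255 255 255 255 255 255 255 255 255 224]
 [235 254 255 255 255 255 255 255 255 255 254 188]
 [ 62 223 254 254 254 254 255 254 254 254 248  81]
 [ 21  68  97  97  98 154 194  99  97 100 105  28]
 [ 20  24  28  28  29 123 157  33  28  30  23  20]
 [ 18  25  29  27  30 123 157  32  28  28  26  20]
 [ 20  26  29  30  32 113 144  33  29  29  27  22]
 [ 19  26  30  29  30  84 107  31  28  29  29  20]
 [ 19  28  29  27  29  84 108  31  27  29  28  20]
 [ 19  27  29  30  29  83 106  31  29  29  28  22]
 [ 20  28  30  30  30  85 108  30  28  28  28  23]
 [ 22  28  28  28  29  83 106  31  28  29  28  21]
 [ 24  29  29  28  28  81 103  30  29  28  28  27]]
```

Fingers closed on nothing. The scene picture puts the closed tips at px (393,134), about 25 mm higher than the stated 19 mm would give, and the wrist view agrees. So the real tips sit about 25 mm higher than nominal. I'll reopen and make a guarded descent.

Request:
apply_moves(
  deltas=[0,0,0,0,-0.015,0,0,0,0,-0.015,0,0,0,0.03,-0.015,0,0,0,0.06,-0.015,0,0,0,0.09,-0.015],
)

```text
clock: 6.4
eef_pos: [0.5013, 0.1941, 0.1118]
orientation: [0.461, 3.107, 0.001]
wrist_force: [-0.4, 0.2, -0.4]
gripper_width: 0.375
grasp_force: 0.0
```

Request:
apply_moves(
  deltas=[0,0,0,0,0,0,0,0,0.0,0,0,0,0,0.03,0,0,0,0,0.045,0,0,0,0,0.052,0],
)

```text
clock: 6.9
eef_pos: [0.5017, 0.1943, 0.061]
orientation: [0.461, 3.107, 0.001]
wrist_force: [0.2, -0.5, -0.0]
gripper_width: 0.838
grasp_force: 0.0
```

Run:
```python
from h import *
go((.501,.193,.038),2.85);print(get_state()['wrist_force'],get_state()['gripper_width'])
c=cap('scene','s4.png');e=get_state()['eef_pos']
print(proj(c,(.507,.1915,.056)))
for d in best('slab','scene')[:1]:print(d[:3])
cv2.imwrite('pics/f.png',cv2.resize(c['color'][110:240,330:470,::-1],(646,600),interpolation=2))
```

```text
clock 6.9 eef [0.5017 0.1943 0.061 ] heading 2.8468879408259915 q7 0.9349885049156854 delta [ 0.0003 -0.0015  0.023 ] turn -0.0031120591740085857 tilt -0.9999990832311979
[ 0.2203 -0.532  -0.0423] 0.8384347222929867
[385.6595 190.4478]
(0.67, [371.8, 179.7, 397.8, 208.8], array([384.8109, 193.3032]))
```

View pics/f.png

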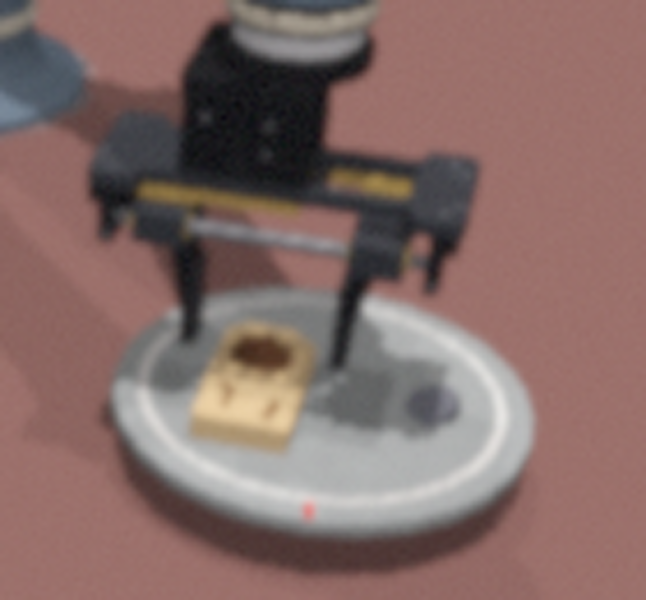

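The scene picture shows the open fingers either side of the slab, with the tips still drawn well above it at (188,338) and (340,365) in the crop. Going lower with force checks.

Request:
apply_moves(
  deltas=[0,0,-0.001,0.006,0,0,0,-0.001,0.012,0,0,0,-0.001,0.012,0],
)

```text
clock: 7.3
eef_pos: [0.5006, 0.1929, 0.0482]
orientation: [-0.461, -3.107, 0.0]
wrist_force: [-0.4, 0.5, 0.3]
gripper_width: 0.998
grasp_force: 0.0
```

Request:
apply_moves(
  deltas=[0,0,0,0.003,0,0,0,0,0.005,0,0,0,0,0.005,0],
)

```text
clock: 7.6
eef_pos: [0.5006, 0.1929, 0.0432]
orientation: [-0.461, -3.107, 0.0]
wrist_force: [0.4, -0.6, 0.2]
gripper_width: 1.001
grasp_force: 0.0
```

Request:
apply_moves(
  deltas=[0,0,0,0.002,0,0,0,0,0.004,0,0,0,0,0.004,0],
)

```text
clock: 7.9
eef_pos: [0.5005, 0.1929, 0.0391]
orientation: [-0.461, -3.107, 0.0]
wrist_force: [-0.1, 0.2, -1.0]
gripper_width: 1.0
grasp_force: 0.0
```

Run:
```python
from h import *
go((.501,.193,.038),2.85);print(get_state()['wrist_force'],get_state()['gripper_width'])
c=cap('scene','s5.png')
cv2.imwrite('pics/g.png',cv2.resize(c['color'][120:240,340:460,::-1],(600,600),interpolation=2))
```

```text
clock 7.9 eef [0.5005 0.1929 0.0391] heading 2.846820454362537 q7 0.9443189125142466 delta [-0.0004  0.0002  0.0011] turn -0.0031795456374630326 tilt -0.9999998243038108
[-0.1171  0.2446 -1.0249] 0.9999714169854408
```

View pics/g.png

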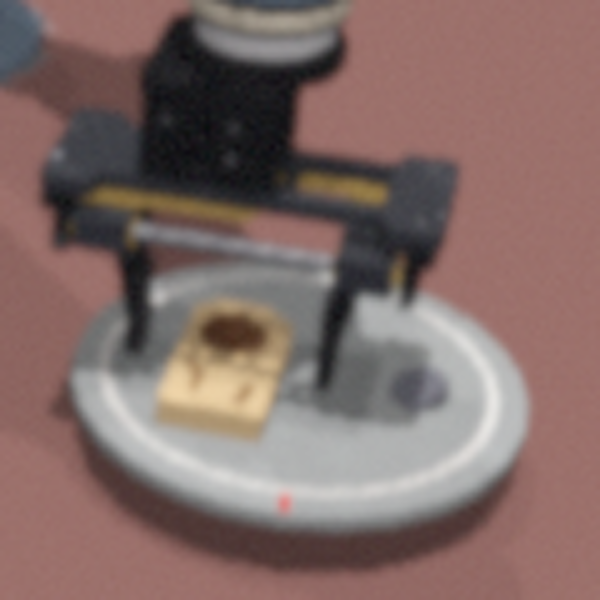

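The tips now sit beside the slab's middle, at (133,350) and (325,385) around a slab centre of (228,365). Closing.

Request:
apply_moves(
  deltas=[255,0,0,0,0,255,0,0,0,0,255,0,0,0,0,255,0,0,0,0,255,0,0,0,0],
  newtons=15,
)

```text
clock: 8.45
eef_pos: [0.5008, 0.193, 0.0395]
orientation: [0.461, 3.108, 0.0]
wrist_force: [0.3, 0.7, -0.1]
gripper_width: 0.632
grasp_force: 0.0
```

Request:
apply_moves(
  deltas=[255,0,0,0,0,255,0,0,0,0,255,0,0,0,0],
  newtons=15,
)

```text
clock: 8.75
eef_pos: [0.5008, 0.1931, 0.0395]
orientation: [0.461, 3.108, 0.0]
wrist_force: [0.1, 0.1, -0.4]
gripper_width: 0.592
grasp_force: 15.0
```

Request:
apply_moves(
  deltas=[255,0,0,-0.005,0,255,0,0,-0.02,0,255,0,0,-0.05,0,255,0,0,-0.09,0,255,0,0,-0.12,0],
  newtons=15,
)

```text
clock: 9.25
eef_pos: [0.5009, 0.1929, 0.1615]
orientation: [0.462, 3.107, 0.001]
wrist_force: [0.6, 0.1, -1.6]
gripper_width: 0.596
grasp_force: 15.0
```

Run:
```python
from h import *
go((.6,-.03,.18),3.1);print(get_state()['grasp_force'],get_state()['wrist_force'],get_state()['gripper_width'])
c=cap('scene','s6.png');w=cap('wrist','w6.png');t=cap('top','t6.png')
for d in best('slab','scene')[:1]:print(d[:3])
for n,cc in(('top',t),('scene',c)):
    for d in best('slope_rest',n)+best('easel_rest',n):print(n,d[:3])
a=c['color'][90:250,160:420,::-1];b=w['color'][120:300,200:440,::-1];e=t['color'][140:215,310:450,::-1]
cv2.imwrite('pics/i.png',np.vstack([np.hstack([cv2.resize(a,(440,270),interpolation=2),cv2.resize(b,(360,270),interpolation=2)]),cv2.resize(e,(800,428)[:2] if 0 else (800,330),interpolation=2)]))
```

```text
clock 9.25 eef [0.5009 0.1929 0.1615] heading 2.8465875699341203 q7 0.9021657345185423 delta [-0.1596 -0.1844 -0.0185] turn -0.25341243006587977 tilt -0.9999995248494667
14.998704493045807 [ 0.5975  0.1354 -1.6335] 0.5963490293124175
(0.64, [373.8, 137.4, 403.7, 166.5], array([388.6181, 151.1875]))
top (0.89, [324.3, 155.6, 340.0, 187.5], array([332.0162, 171.3477]))
top (0.63, [417.9, 186.2, 443.0, 200.3], array([426.7393, 192.8405]))
scene (0.58, [277.9, 197.8, 303.1, 238.3], array([290.4944, 217.6838]))
scene (0.96, [177.3, 162.9, 195.0, 201.4], array([184.9542, 183.485 ]))
scene (0.37, [377.5, 137.9, 403.3, 164.4], array([388.7125, 151.1718]))
```

View pics/i.png

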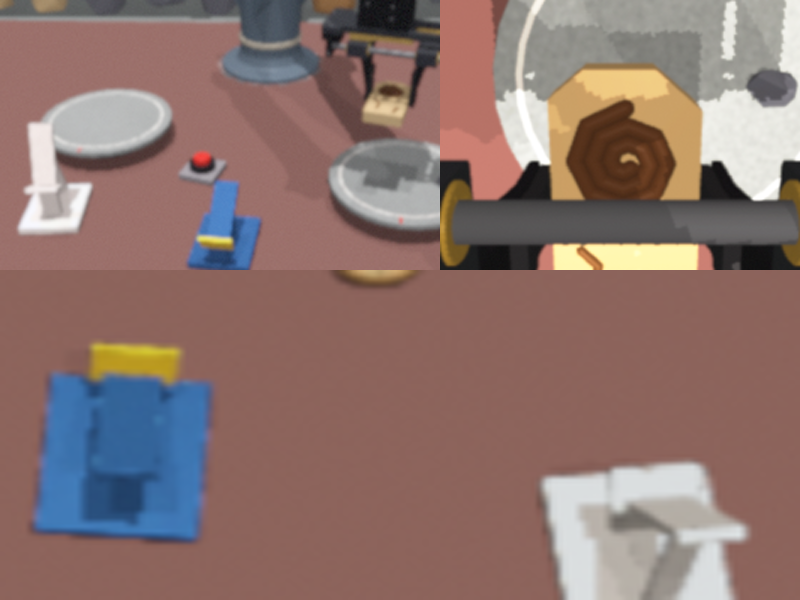

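Slab is held level between the pads, and the pebble has stayed on the platter. Stand corners read from this picture: slope ledge at (92,344)–(180,348) and board top at (95,470)–(158,474) in the lower panel; easel ledge at (612,470)–(700,465). Fitting the stand poses.

```bash
cat > fit.py <<'E'
from h import *
from scipy.optimize import least_squares
def frame(x,y,z,yaw,tilt):
    # seat axes: x up the board (towards robot), z out
    ux=np.array([-np.cos(tilt),0,np.sin(tilt)]);uz=np.array([np.sin(tilt),0,np.cos(tilt)]);uy=np.cross(uz,ux)
    M=R.from_euler('z',yaw).as_matrix()@np.c_[ux,uy,uz]
    return np.array([x,y,z]),M
def fit(obs,p0,tilt,zfix):
    f=lambda p:np.concatenate([proj(c,frame(*p,tilt)[0]+frame(*p,tilt)[1]@np.array(q))-px for c,q,px in obs]+[[(p[2]-zfix)/.003]])
    r=least_squares(f,p0,loss='soft_l1');print(r.x,f(r.x).round(1)); return r.x
if __name__=='__main__':
    t=cap('top');s=cap('scene')
    e=lambda u,v:np.array([310+u/5.714,140+(v-270)/4.4]); g=lambda u,v:np.array([160+u/1.692,90+v/1.6875])
    # image left in top = +y ; seat y axis = cross(z,x) : print
    print(frame(0,0,0,0,.52)[1])
    sg=np.sign(frame(0,0,0,0,.52)[1][1,1])
    L=lambda w:(+sg*w)   # seat y of world +y side
    o=[(t,(90,L(16)/1000*1000,0),e(95,470)),(t,(90,-L(16),0),e(158,474)),(t,(0,L(22),20),e(92,344)),(t,(0,-L(22),20),e(180,348)),
       (s,(90,-L(16),0),g(215,182)),(s,(90,L(16),0),g(238,183)),(s,(0,-L(22),20),g(198,236)),(s,(0,L(22),20),g(233,240))]
    o=[(c,np.array(q)/1000,px) for c,q,px in o]
    p=fit(o,[.65,-.03,.045,0],np.radians(30),.045)
    o=[(s,(90,-L(16),0),g(28,124)),(s,(90,L(16),0),g(52,124)),(s,(0,-L(22),20),g(24,188)),(s,(0,L(22),20),g(66,184)),
       (t,(0,L(22),20),e(612,470)),(t,(0,-L(22),20),e(700,465)),(t,(90,-L(16),0),e(745,537)),(t,(90,L(16),0),e(680,539))]
    o=[(c,np.array(q)/1000,px) for c,q,px in o]
    p2=fit(o,[.58,-.3,.065,0],np.radians(65),.065)
    print('button',tri([ray(t,352.4,241),ray(s,279.4,183.4)]))
    O,M=frame(*p,np.radians(30))
    q=O+M@np.array([.055,0,.008]);print('slope grasp point',q)
    go(q+[0,0,.10],np.pi+p[3])
E
python3 fit.py
```

```text
[[-0.8678  0.      0.4969]
 [ 0.     -1.      0.    ]
 [ 0.4969  0.      0.8678]]
[ 0.6708 -0.0388  0.0431 -0.0782] [-0.8 -0.7 -0.4 -0.8 -0.6  0.7 -0.9  0.8 -0.4 -0.6 -0.4 -0.3 -0.2  0.6
 -1.1 -0.3 -0.6]
[ 0.5739 -0.2983  0.063   0.1007] [-0.  -0.7 -0.7 -1.1  0.5 -0.2 -5.7  1.5 -0.4  1.4 -0.5  0.8  0.  -1.3
 -0.5 -0.4 -0.7]
button [ 0.4425 -0.0911  0.0294]
slope grasp point [ 0.6273 -0.0354  0.0775]
clock 9.75 eef [0.5001 0.1927 0.1582] heading 2.846811487329405 q7 0.9027319407253992 delta [-0.1879 -0.1813 -0.0194] turn -0.21659446407851402 tilt -0.9999968058830158
```

Request:
apply_moves(
  deltas=[255,-0.025,-0.025,0,0,255,-0.06,-0.058,0,-0.06,255,-0.095,-0.092,0,-0.12,255,-0.125,-0.122,0,-0.17,255,-0.15,-0.146,0,-0.217],
  newtons=15,
)

```text
clock: 10.25
eef_pos: [0.6024, 0.0065, 0.1587]
orientation: [-0.123, -3.138, 0.002]
wrist_force: [0.3, -0.0, -2.1]
gripper_width: 0.594
grasp_force: 15.0
```

Run:
```python
from h import *
go((.627,-.0354,.13),3.063)
```

```text
clock 10.25 eef [0.6024 0.0065 0.1587] heading 3.063447713691265 q7 1.509720408931204 delta [-0.0278 -0.0398  0.0287] turn 0.00044771369126461735 tilt -0.9999989319622054
```

Request:
apply_moves(
  deltas=[255,-0.014,-0.02,0,0,255,-0.028,-0.04,0.01,0,255,-0.028,-0.04,0.03,0,255,-0.028,-0.04,0.03,0],
  newtons=15,
)

```text
clock: 10.65
eef_pos: [0.6243, -0.0332, 0.1259]
orientation: [-0.124, -3.132, 0.001]
wrist_force: [-1.0, 0.3, -2.1]
gripper_width: 0.599
grasp_force: 15.0
```

Run:
```python
from h import *
go((.627,-.0354,.071),3.063)
w=cap('wrist','w7.png');s=cap('scene','s7.png')
a=w['color'][100:300,180:460,::-1];b=s['color'][140:250,240:340,::-1]
cv2.imwrite('pics/j.png',np.hstack([cv2.resize(a,(450,320),interpolation=2),cv2.resize(b,(300,320),interpolation=2)]))
```

```text
clock 10.65 eef [ 0.6243 -0.0332  0.1259] heading 3.0621437068197928 q7 1.5921771373763773 delta [-0.0033 -0.002   0.0549] turn -0.0008562931802074125 tilt -0.9999732269860655
```

View pics/j.png

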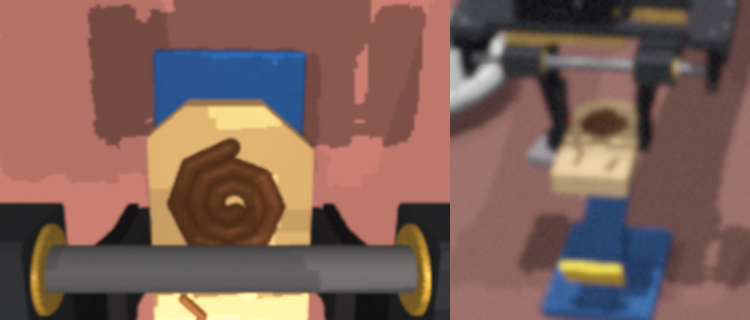

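The wrist crop shows the slab square over the blue board, head towards the robot. The scene crop shows it centred above the board.

Request:
apply_moves(
  deltas=[255,0,0,0.01,0,255,0,0,0.02,0,255,0,0,0.02,0],
  newtons=10,
)

```text
clock: 11.05
eef_pos: [0.6253, -0.0317, 0.1078]
orientation: [-0.121, -3.136, -0.0]
wrist_force: [-0.1, -0.1, -2.1]
gripper_width: 0.596
grasp_force: 10.0
```

Request:
apply_moves(
  deltas=[255,0,0,0.005,0,255,0,0,0.01,0,255,0,0,0.015,0,255,0,0,0.015,0],
  newtons=8,
)

```text
clock: 11.45
eef_pos: [0.6261, -0.0323, 0.0935]
orientation: [-0.122, -3.138, -0.0]
wrist_force: [0.0, 0.2, -1.5]
gripper_width: 0.597
grasp_force: 8.0
```

Run:
```python
from h import *
go((.627,-.0354,.071),3.063);print(get_state()['wrist_force'],get_state()['ft_torque'])
```

```text
clock 11.45 eef [ 0.6261 -0.0323  0.0935] heading 3.063731385008695 q7 1.6020684179975184 delta [-0.0012 -0.003   0.0225] turn 0.0007313850086947404 tilt -0.9999987351935825
[ 0.0334  0.2479 -1.5053] [ 0.0434  0.0321 -0.0331]
```

Request:
apply_moves(
  deltas=[255,-0.001,-0.003,0.003,0,255,-0.001,-0.003,0.006,0,255,-0.001,-0.003,0.009,0,255,-0.001,-0.003,0.009,0],
  newtons=6,
)

```text
clock: 11.85
eef_pos: [0.6276, -0.0356, 0.0852]
orientation: [0.122, 3.139, -0.0]
wrist_force: [1.2, -0.3, -1.4]
gripper_width: 0.597
grasp_force: 6.0
```

Request:
apply_moves(
  deltas=[255,0,0,0.003,0,255,0,0,0.006,0,255,0,0,0.009,0,255,0,0,0.009,0],
  newtons=6,
)

```text
clock: 12.25
eef_pos: [0.6272, -0.0352, 0.0759]
orientation: [-0.122, -3.138, -0.0]
wrist_force: [-0.2, -0.0, -0.7]
gripper_width: 0.593
grasp_force: 6.0
```

Run:
```python
from h import *
go((.627,-.0354,.071),3.063);print(get_state()['wrist_force'],get_state()['ft_torque'])
```

```text
clock 12.25 eef [ 0.6272 -0.0352  0.0759] heading 3.0638896287250312 q7 1.6123791617864678 delta [ 0.0002 -0.0002  0.0049] turn 0.0008896287250310664 tilt -0.9999996974211769
[-0.1758 -0.0061 -0.6909] [ 0.0122 -0.1382  0.0392]
```

Request:
apply_moves(
  deltas=[255,0,0,0.002,0,255,0,0,0.004,0,255,0,0,0.005,0,255,0,0,0.005,0],
  newtons=5,
)

```text
clock: 12.65
eef_pos: [0.6274, -0.0353, 0.0715]
orientation: [-0.122, -3.139, -0.0]
wrist_force: [-0.2, 0.3, 1.2]
gripper_width: 0.595
grasp_force: 5.0
```

```bash
cat >> fit.py <<'E'
SL=(.6708,-.0388,.044,-.078,np.radians(30)); EA=(.5739,-.2983,.064,.095,np.radians(65))
def slabpts():
    g=[]
    for y in(-26,26):
        for z in(0,16): g+=[(-50,y,z),(36,y,z)]
    for y in(-14,14):
        for z in(0,16): g.append((50,y,z))
    return np.array(g)/1000.
def hull(c,P):
    px=np.array([proj(c,p) for p in P],np.float32); m=np.zeros((400,640),np.uint8)
    cv2.fillConvexPoly(m,cv2.convexHull(px).round().astype(np.int32),1); return m.astype(bool)
def seated(seat,dx=.05,dy=0,dz=0,pitch=0):
    O,M=frame(*seat); Q=R.from_euler('y',pitch).as_matrix()
    # pitch>0 : rotates about foot back edge
    return O+(M@(np.array([dx-.05,dy,dz])[:,None]+Q@((slabpts()+[.05,0,0]).T))).T
def report(seat,cams=('scene','top'),pitches=(0,)):
    for n in cams:
        c=cap(n); L=best('slab',n)
        if not L: print(n,'none'); continue
        for conf,box,m,reg in L[:2]:
            print(n,round(conf,2),box,m.round(1))
            for p in pitches:
                h=hull(c,seated(seat,pitch=p)); yy,xx=np.nonzero(h)
                print('  pitch',p,'exp box',xx.min(),yy.min(),xx.max()+1,yy.max()+1,'cen',xx.mean().round(1),yy.mean().round(1),'iou',round((h&reg).sum()/(h|reg).sum(),3))
E
python3 - <<'E'
from fit import *
go((.627,-.0354,.071),3.063);print(get_state()['wrist_force'],get_state()['ft_torque'])
report(SL,pitches=(-.4,-.2,0,.2,.4))
E
```

```text
clock 12.65 eef [ 0.6274 -0.0353  0.0715] heading 3.063803349858308 q7 1.6138395528516605 delta [ 0.0004 -0.0001  0.0005] turn 0.000803349858307989 tilt -0.9999999361398779
[-0.2096  0.3385  1.226 ] [ 0.0367  0.0938 -0.0366]
scene none
top none
```

Request:
apply_moves(
  deltas=[255,0,0,0.001,0,255,0,0,0.002,0,255,0,0,0.002,0],
  newtons=3,
)

```text
clock: 13.15
eef_pos: [0.6279, -0.0354, 0.0698]
orientation: [0.122, 3.138, 0.0]
wrist_force: [-0.0, 0.7, 4.4]
gripper_width: 0.6
grasp_force: 3.0
```

Run:
```python
from fit import *
print(get_state()['eef_pos'],get_state()['wrist_force'],get_state()['ft_torque'])
c=cap('scene','s8.png');im=c['color'].astype(int)
print([d[:3] for d in best('slab','scene')])
m=(im[:,:,0]>170)&(im[:,:,1]>130)&(im[:,:,0]-im[:,:,2]>40)&(im[:,:,1]-im[:,:,2]>20)
m[:,:260]=0;m[:,320:]=0;m[:160]=0;m[250:]=0
yy,xx=np.nonzero(m);print(len(xx),xx.min(),yy.min(),xx.max(),yy.max())
for p in(-.4,-.2,0,.2):
    h=hull(c,seated(SL,.0515,pitch=p));y,x=np.nonzero(h);print(p,x.min(),y.min(),x.max(),y.max(),round((h&m).sum()/(h|m).sum(),3))
```

```text
[ 0.6279 -0.0354  0.0698] [-0.005   0.6909  4.4425] [0.061  0.118  0.0005]
[(0.86, [275.0, 188.7, 304.3, 234.9], array([289.9912, 211.3282]))]
629 275 191 301 234
-0.4 275 188 302 235 0.546
-0.2 275 188 303 234 0.547
0 275 190 304 234 0.563
0.2 276 193 305 234 0.536
```

The slab outline in the scene matches the fully seated prediction (box 275–304 × 189–235), and the board bears the load. Releasing.

Request:
apply_moves(
  deltas=[255,0,0,-0.002,0,140,0,0,-0.002,0,60,0,0,-0.002,0,0,0,0,-0.002,0,0,0,0,-0.002,0],
  newtons=3,
)

```text
clock: 13.75
eef_pos: [0.6274, -0.0355, 0.0713]
orientation: [-0.122, -3.139, 0.0]
wrist_force: [-0.0, 0.3, 1.3]
gripper_width: 0.791
grasp_force: 0.0
```

Request:
apply_moves(
  deltas=[0,0,0,0,0,0,0,0,0,0,0,0,0,0,0,0,0,0,-0.02,0,0,0,0,-0.06,0],
)

```text
clock: 14.25
eef_pos: [0.6249, -0.0352, 0.1289]
orientation: [-0.122, -3.132, 0.001]
wrist_force: [-0.4, -0.3, 0.4]
gripper_width: 0.995
grasp_force: 0.0
```

Request:
apply_moves(
  deltas=[200,0,0,-0.04,0,255,0,0,-0.05,0,255,0.03,-0.005,-0.06,0,255,0.075,-0.02,-0.06,0,255,0.12,-0.04,-0.06,0],
)

```text
clock: 14.75
eef_pos: [0.5034, -0.0654, 0.191]
orientation: [-0.119, -3.139, -0.0]
wrist_force: [-0.7, -1.6, 0.3]
gripper_width: 0.63
grasp_force: 0.0
```

Run:
```python
from fit import *
report(SL,('scene','top'))
for n in('top','scene'):
    c=cap(n); im=c['color'].astype(int); m=(im[:,:,0]>150)&(im[:,:,1]<80)&(im[:,:,2]<80)
    L=cv2.connectedComponentsWithStats(m.astype(np.uint8)); print(n,[(s[4],k.round(1)) for s,k in zip(L[2],L[3]) if 20<s[4]<9000])
go((.4425,-.0911,.12),3.063)
```

```text
scene 0.92 [274.1, 189.1, 305.9, 231.7] [290.1 210.5]
  pitch 0 exp box 275 190 305 236 cen 290.2 213.2 iou 0.815
top none
top []
scene [(np.int32(43), array([278.8, 183.2]))]
clock 15.05 eef [ 0.5059 -0.0655  0.1916] heading 3.064653646558418 q7 1.6113241086807006 delta [ 0.0613 -0.0304  0.0715] turn 0.0016536465584180426 tilt -0.9999991352673652
```

Request:
apply_moves(
  deltas=[255,0.03,-0.015,0.02,0,255,0.061,-0.03,0.05,0,255,0.061,-0.03,0.07,0,255,0.061,-0.03,0.07,0,255,0.061,-0.03,0.07,0],
)

```text
clock: 15.55
eef_pos: [0.4435, -0.0908, 0.1218]
orientation: [0.12, 3.138, -0.0]
wrist_force: [1.3, 0.4, -0.0]
gripper_width: 0.008
grasp_force: 0.0
```

Run:
```python
from fit import *
c=cap('wrist','w9.png'); im=c['color'].astype(int); m=(im[:,:,0]>150)&(im[:,:,1]<80)&(im[:,:,2]<80)
L=cv2.connectedComponentsWithStats(m.astype(np.uint8)); print([(s,k.round(1),atz(c,*k,.03)) for s,k in zip(L[2],L[3]) if 20<s[4]<90000])
go((.4425,-.0911,.035),3.063)
e=get_state()['eef_pos'];print(proj(c,(.4425,-.0911,.03)),get_state()['gripper_width'])
```

```text
[(array([307, 182,  32,  33, 828], dtype=int32), array([322.7, 197.8]), array([ 0.4423, -0.0916,  0.03  ])), (array([ 79, 209,   4,  12,  38], dtype=int32), array([ 80.3, 214.6]), array([ 0.4409, -0.3019,  0.03  ]))]
clock 15.6 eef [ 0.4439 -0.0908  0.1223] heading 3.0651287213361273 q7 1.6917461325516565 delta [ 0.0016 -0.0004  0.0873] turn 0.0021287213361271817 tilt -0.9999973127043364
[323.3911 198.0153] 0.007870736650471005
```

Request:
apply_moves(
  deltas=[255,0,0,0.04,0,255,0,0,0.075,0,255,0,0,0.088,0,255,0,0,0.092,0,255,0,0,0.092,0],
)

```text
clock: 16.1
eef_pos: [0.4431, -0.091, 0.0299]
orientation: [0.121, 3.138, -0.0]
wrist_force: [-0.3, -0.5, 1.0]
gripper_width: 0.004
grasp_force: 0.0
```

Request:
apply_moves(
  deltas=[255,0,0,0.002,0,255,0,0,0.004,0,255,0,0,0.004,0],
)

```text
clock: 16.4
eef_pos: [0.4421, -0.0911, 0.0259]
orientation: [0.122, 3.138, 0.0]
wrist_force: [-0.8, -0.5, -0.3]
gripper_width: 0.008
grasp_force: 0.0
```

Request:
apply_moves(
  deltas=[255,0,0,0.002,0,255,0,0,0.004,0,255,0,0,0.004,0],
)

```text
clock: 16.7
eef_pos: [0.4421, -0.0912, 0.0216]
orientation: [0.122, 3.138, 0.0]
wrist_force: [0.4, -0.2, 3.7]
gripper_width: 0.005
grasp_force: 1.4
```

Request:
apply_moves(
  deltas=[255,0,0,0.002,0,255,0,0,0.002,0],
)

```text
clock: 16.9
eef_pos: [0.4421, -0.0912, 0.0195]
orientation: [0.122, 3.138, 0.0]
wrist_force: [1.0, 1.2, 3.8]
gripper_width: 0.003
grasp_force: 1.9
```

Request:
apply_moves(
  deltas=[255,0,0,0.002,0,255,0,0,0.002,0],
)

```text
clock: 17.1
eef_pos: [0.4422, -0.0911, 0.0189]
orientation: [0.122, 3.138, 0.001]
wrist_force: [-3.2, 1.3, 20.9]
gripper_width: 0.005
grasp_force: 10.5
```

The button bottomed out at about 21 N. Backing off and going to the slab's head for the re-grasp.

Request:
apply_moves(
  deltas=[255,0,0,-0.02,0,255,0,0,-0.06,0,0,0,0,-0.1,0,0,0,0.01,-0.14,0,0,-0.03,0.03,-0.16,0],
)

```text
clock: 17.6
eef_pos: [0.4717, -0.0651, 0.1801]
orientation: [0.129, 3.138, 0.001]
wrist_force: [1.5, -1.1, -0.4]
gripper_width: 0.194
grasp_force: 0.0
```

Request:
apply_moves(
  deltas=[0,-0.04,0.015,0,0,0,-0.08,0.03,0,0,0,-0.12,0.04,0,0,0,-0.133,0.04,0,0,0,-0.133,0.04,0,0],
)

```text
clock: 18.1
eef_pos: [0.6104, -0.0338, 0.176]
orientation: [-0.121, -3.138, 0.001]
wrist_force: [-1.2, -0.5, -1.0]
gripper_width: 0.649
grasp_force: 0.0
```

Run:
```python
from fit import *
go((.610,-.034,.0735),3.063);print(get_state()['gripper_width'])
c=cap('wrist','w10.png')
for d in best('slab','wrist')[:1]:
    print(d[:3]); h=hull(c,seated(SL,.051));y,x=np.nonzero(h);print('exp',x.min(),y.min(),x.max(),y.max(),x.mean(),y.mean())
    n=20; yy,xx=np.nonzero(d[3]); 
    print([(int(r),int(xx[yy==r].min()),int(xx[yy==r].max())) for r in range(yy.min(),yy.max(),8)])
    y2,x2=np.nonzero(h);print([(int(r),int(x2[y2==r].min()),int(x2[y2==r].max())) for r in range(y2.min(),y2.max(),8)])
```

```text
clock 18.1 eef [ 0.6104 -0.0338  0.176 ] heading 3.064557496813404 q7 1.5861038377721008 delta [ 0.0002 -0.0001  0.1025] turn 0.0015574968134037803 tilt -0.9999982505856777
0.6485310257605573
(0.71, [290.7, 168.0, 357.2, 253.3], array([322.784 , 210.6433]))
exp 291 170 356 259 323.4984979346602 214.52309425460007
[(169, 305, 336), (177, 293, 348), (185, 291, 354), (193, 290, 355), (201, 291, 355), (209, 292, 355), (217, 293, 354), (225, 294, 352), (233, 294, 351), (241, 295, 351), (249, 296, 350)]
[(170, 306, 341), (178, 297, 350), (186, 292, 355), (194, 291, 356), (202, 291, 356), (210, 292, 355), (218, 293, 354), (226, 294, 353), (234, 295, 352), (242, 295, 352), (250, 296, 351), (258, 297, 350)]
```

Wrist outline matches the seated prediction within 2 px. Descending to grip near the head.

Request:
apply_moves(
  deltas=[0,0,0,0,0,0,0,0,0.01,0,0,0,0,0.03,0,0,0,0,0.05,0,0,0,0,0.07,0],
)

```text
clock: 18.7
eef_pos: [0.6085, -0.0341, 0.1064]
orientation: [-0.123, -3.139, -0.001]
wrist_force: [0.5, -0.7, 1.5]
gripper_width: 0.994
grasp_force: 0.0
```

Request:
apply_moves(
  deltas=[0,0,0,0.012,0,0,0,0,0.024,0,0,0,0,0.032,0,0,0,0,0.032,0],
)

```text
clock: 19.1
eef_pos: [0.6088, -0.034, 0.0744]
orientation: [-0.122, -3.137, 0.0]
wrist_force: [0.2, -0.7, 0.2]
gripper_width: 0.995
grasp_force: 0.0
```

Request:
apply_moves(
  deltas=[255,0,0,0,0,255,0,0,0,0,255,0,0,0,0,255,0,0,0,0,255,0,0,0,0],
  newtons=6,
)

```text
clock: 19.6
eef_pos: [0.6097, -0.034, 0.0757]
orientation: [0.122, 3.139, 0.0]
wrist_force: [-0.6, 0.4, 0.7]
gripper_width: 0.633
grasp_force: 0.0
```

Request:
apply_moves(
  deltas=[255,0,0,0,0,255,0,0,0,0,255,0,0,0,0],
  newtons=6,
)

```text
clock: 19.9
eef_pos: [0.6096, -0.034, 0.0756]
orientation: [0.122, 3.139, 0.0]
wrist_force: [0.2, -0.4, 1.4]
gripper_width: 0.6
grasp_force: 6.0
```

Request:
apply_moves(
  deltas=[255,-0.003,0,-0.006,0,255,-0.006,0,-0.011,0,255,-0.01,0,-0.016,0,255,-0.01,0,-0.016,0],
  newtons=6,
)

```text
clock: 20.3
eef_pos: [0.6209, -0.0349, 0.0924]
orientation: [0.122, 3.137, 0.0]
wrist_force: [0.1, 0.1, -1.9]
gripper_width: 0.596
grasp_force: 6.0
```

Run:
```python
from fit import *
s=get_state();print(s['wrist_force'],s['ft_torque'],s['gripper_width'])
report(SL,('scene',),(0,-.13,-.26,.13,.26))
```

```text
[ 0.1218  0.1365 -1.9323] [-0.0473 -0.0962  0.0007] 0.5958551030278035
scene 0.74 [272.4, 186.2, 302.4, 230.0] [289. 209.]
  pitch 0 exp box 275 190 305 236 cen 290.2 213.2 iou 0.731
  pitch -0.13 exp box 275 189 305 236 cen 289.9 212.6 iou 0.762
  pitch -0.26 exp box 275 188 304 236 cen 289.4 212.2 iou 0.784
  pitch 0.13 exp box 275 192 306 236 cen 290.8 214.2 iou 0.664
  pitch 0.26 exp box 276 195 306 236 cen 291.3 215.6 iou 0.588
```

```bash
cat >> fit.py <<'E'
def tilts(cams=('scene','wrist'),gx=.024,gz=.008,up=.013,taus=range(10,115,10)):
    s=get_state();M=toolR();yaw=np.arctan2(M[1,0],M[0,0])-np.pi
    C=s['eef_pos']+[0,0,up]
    for n in cams:
        c=cap(n,'tilt_%s_%.2f.png'%(n,s['clock'])); L=best('slab',n)
        if not L: print(n,'none');continue
        reg=L[0][3];print(n,L[0][:2])
        for t in taus:
            F=frame(0,0,0,yaw,np.radians(t))[1]
            h=hull(c,C+(F@((slabpts()-[gx,0,gz]).T)).T);y,x=np.nonzero(h)
            print(' ',t,(x.min(),y.min(),x.max(),y.max()),'iou %.3f'%((h&reg).sum()/(h|reg).sum()))
E
python3 - <<'E'
from fit import *
tilts()
E
```

```text
scene (0.6, [275.7, 185.1, 302.7, 231.7])
  10 (np.int64(272), np.int64(188), np.int64(303), np.int64(227)) iou 0.808
  20 (np.int64(273), np.int64(187), np.int64(303), np.int64(230)) iou 0.913
  30 (np.int64(274), np.int64(186), np.int64(303), np.int64(232)) iou 0.881
  40 (np.int64(275), np.int64(186), np.int64(303), np.int64(233)) iou 0.870
  50 (np.int64(276), np.int64(186), np.int64(303), np.int64(232)) iou 0.861
  60 (np.int64(277), np.int64(186), np.int64(303), np.int64(233)) iou 0.831
  70 (np.int64(279), np.int64(186), np.int64(303), np.int64(232)) iou 0.814
  80 (np.int64(279), np.int64(186), np.int64(303), np.int64(230)) iou 0.810
  90 (np.int64(278), np.int64(187), np.int64(304), np.int64(227)) iou 0.763
  100 (np.int64(278), np.int64(187), np.int64(305), np.int64(224)) iou 0.682
  110 (np.int64(278), np.int64(188), np.int64(306), np.int64(220)) iou 0.595
wrist (0.75, [271.7, 200.2, 375.2, 309.4])
  10 (np.int64(272), np.int64(199), np.int64(376), np.int64(359)) iou 0.455
  20 (np.int64(271), np.int64(201), np.int64(377), np.int64(342)) iou 0.521
  30 (np.int64(271), np.int64(204), np.int64(377), np.int64(324)) iou 0.594
  40 (np.int64(271), np.int64(210), np.int64(377), np.int64(306)) iou 0.591
  50 (np.int64(271), np.int64(217), np.int64(377), np.int64(289)) iou 0.395
  60 (np.int64(271), np.int64(225), np.int64(377), np.int64(271)) iou 0.307
  70 (np.int64(272), np.int64(233), np.int64(376), np.int64(270)) iou 0.229
  80 (np.int64(272), np.int64(216), np.int64(376), np.int64(280)) iou 0.349
  90 (np.int64(271), np.int64(200), np.int64(377), np.int64(288)) iou 0.467
  100 (np.int64(271), np.int64(184), np.int64(377), np.int64(294)) iou 0.456
  110 (np.int64(271), np.int64(169), np.int64(377), np.int64(299)) iou 0.441
```

The slab was carried at about 25° without pivoting. I'll carry it to the easel and let the top edge of the spine push the head up while lowering.

Request:
apply_moves(
  deltas=[255,0,0,0,0,255,0,0,-0.02,0,255,0,0,-0.06,0,255,0,-0.015,-0.1,0,255,0.01,-0.05,-0.115,-0.03],
  newtons=12,
)

```text
clock: 21.1
eef_pos: [0.6093, -0.0805, 0.2106]
orientation: [0.063, 3.133, 0.003]
wrist_force: [0.5, -1.0, -1.0]
gripper_width: 0.597
grasp_force: 12.0
```

Request:
apply_moves(
  deltas=[255,0.007,-0.045,0,-0.03,255,0.014,-0.09,0,-0.08,255,0.02,-0.14,0,-0.13,255,0.025,-0.18,0,-0.145,255,0.025,-0.2,0,-0.145],
  newtons=12,
)

```text
clock: 21.6
eef_pos: [0.5685, -0.2881, 0.2066]
orientation: [0.142, -3.137, 0.004]
wrist_force: [-0.0, -0.5, -1.5]
gripper_width: 0.593
grasp_force: 12.0
```

Run:
```python
from fit import *
s=get_state();print(s['wrist_force'],s['gripper_width'],s['qpos'])
go((.553,-.3003,.20),3.2366-2*np.pi)
tilts(taus=range(10,60,10))
```

```text
[-0.0469 -0.4587 -1.5282] 0.5925524766092358 [ 0.1812  0.4188  0.3027  1.6525 -0.1339  1.0907  2.1828]
clock 21.6 eef [ 0.5685 -0.2881  0.2066] heading -3.0508168733803225 q7 2.1827718127412488 delta [ 0.0165 -0.0107  0.0066] turn -0.004231566200736392 tilt -0.9999960159199887
scene (0.89, [159.9, 127.3, 190.2, 171.2])
  10 (np.int64(155), np.int64(131), np.int64(191), np.int64(165)) iou 0.678
  20 (np.int64(157), np.int64(129), np.int64(191), np.int64(169)) iou 0.828
  30 (np.int64(159), np.int64(128), np.int64(191), np.int64(172)) iou 0.893
  40 (np.int64(161), np.int64(128), np.int64(190), np.int64(174)) iou 0.839
  50 (np.int64(164), np.int64(128), np.int64(190), np.int64(174)) iou 0.770
wrist (0.62, [270.7, 201.9, 374.8, 310.8])
  10 (np.int64(271), np.int64(197), np.int64(375), np.int64(357)) iou 0.460
  20 (np.int64(270), np.int64(199), np.int64(376), np.int64(340)) iou 0.524
  30 (np.int64(270), np.int64(202), np.int64(376), np.int64(323)) iou 0.611
  40 (np.int64(270), np.int64(207), np.int64(376), np.int64(305)) iou 0.610
  50 (np.int64(270), np.int64(214), np.int64(376), np.int64(287)) iou 0.415
```

Request:
apply_moves(
  deltas=[255,0.008,-0.006,0,0,255,0.016,-0.011,0.01,0,255,0.016,-0.011,0.03,0,255,0.016,-0.011,0.045,0,255,0.016,-0.011,0.045,0],
  newtons=12,
)

```text
clock: 22.3
eef_pos: [0.5543, -0.2934, 0.1584]
orientation: [0.154, -3.133, -0.005]
wrist_force: [-1.1, 0.7, -1.7]
gripper_width: 0.598
grasp_force: 12.0
```

Run:
```python
from fit import *
s=get_state();print(s['wrist_force'],s['ft_torque'])
go((.553,-.3003,.148),3.2366-2*np.pi)
w=cap('wrist','w11.png');s=cap('scene','s11.png')
O,M=frame(*EA)
for q in((.09,-.016,0),(.09,.016,0),(0,-.022,.02),(0,.022,.02)): print(q,proj(s,O+M@np.array(q)),proj(w,O+M@np.array(q)))
a=w['color'][150:350,180:460,::-1];b=s['color'][110:220,140:240,::-1]
cv2.imwrite('pics/k.png',np.hstack([cv2.resize(a,(420,300),interpolation=2),cv2.resize(b,(380,418),interpolation=2)[:300*1] if 0 else cv2.resize(b,(273,300),interpolation=2)]))
```

```text
[-1.142   0.712  -1.7107] [ 0.0489  0.0839 -0.027 ]
clock 22.3 eef [ 0.5543 -0.2934  0.1584] heading -3.043622293462253 q7 2.2218509441694487 delta [ 0.0019 -0.0068  0.0103] turn 0.002963013717332874 tilt -0.9999813064386663
(0.09, -0.016, 0) [190.0141 162.0282] [339.4416 201.6821]
(0.09, 0.016, 0) [176.5378 162.4362] [286.2689 201.6537]
(0, -0.022, 0.02) [193.1874 200.248 ] [341.0408 242.8753]
(0, 0.022, 0.02) [174.5537 200.8797] [290.4148 242.8709]
```

View pics/k.png

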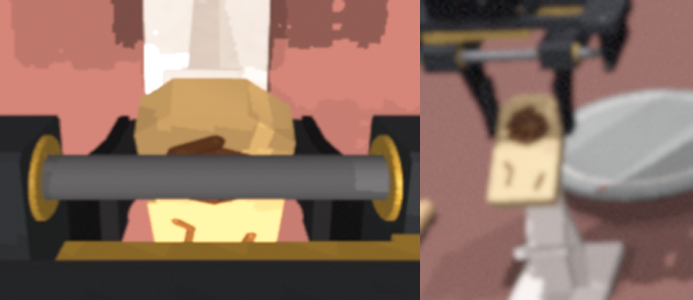

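The wrist crop shows the spine's top edge at px (289–343, 202), within 3 px of the fit. The slab is about 5 mm to the +y side, so I'll correct that and lower with a lighter grip.

Request:
apply_moves(
  deltas=[255,0.0,-0.003,0,0,255,0.001,-0.005,0.004,0,255,0.001,-0.005,0.008,0,255,0.001,-0.005,0.008,0],
  newtons=8,
)

```text
clock: 22.8
eef_pos: [0.5553, -0.2999, 0.1528]
orientation: [0.152, -3.137, -0.001]
wrist_force: [-1.4, 0.7, -2.4]
gripper_width: 0.601
grasp_force: 8.0
```

Run:
```python
from fit import *
s=get_state();print(s['wrist_force'],s['ft_torque'])
go((.5495,-.2986,.1224),3.2366-2*np.pi)
```

```text
[-1.3769  0.6509 -2.403 ] [0.0624 0.0958 0.0601]
clock 22.8 eef [ 0.5553 -0.2999  0.1528] heading -3.044677420508833 q7 2.232523082202771 delta [0.0056 0.0019 0.0304] turn 0.001907886670752923 tilt -0.9999993307423812
```

Request:
apply_moves(
  deltas=[255,0.001,0.001,0.004,0,255,0.002,0.001,0.008,0,255,0.002,0.001,0.012,0,255,0.002,0.001,0.016,0,255,0.002,0.001,0.016,0],
  newtons=6,
)

```text
clock: 23.3
eef_pos: [0.5532, -0.2989, 0.1365]
orientation: [0.153, -3.137, -0.001]
wrist_force: [-0.2, 0.2, -1.4]
gripper_width: 0.598
grasp_force: 6.0
```

Request:
apply_moves(
  deltas=[255,0,0,0.002,0,255,0,0,0.004,0,255,0,0,0.004,0],
  newtons=5,
)

```text
clock: 23.6
eef_pos: [0.5537, -0.2992, 0.1332]
orientation: [-0.153, 3.138, 0.0]
wrist_force: [-0.3, 1.0, -2.0]
gripper_width: 0.595
grasp_force: 5.0
```

Run:
```python
from fit import *
s=get_state();print(s['wrist_force'],s['ft_torque'])
go((.5495,-.2986,.1224),3.2366-2*np.pi)
tilts(taus=range(20,80,10))
```

```text
[-0.2535  0.9917 -2.0397] [-0.0277  0.0198 -0.03  ]
clock 23.6 eef [ 0.5537 -0.2992  0.1332] heading -3.044316376932288 q7 2.2390382044871804 delta [0.0041 0.001  0.0108] turn 0.0022689302472982398 tilt -0.9999999871861773
scene (0.82, [166.0, 152.7, 194.8, 198.2])
  20 (np.int64(163), np.int64(155), np.int64(195), np.int64(194)) iou 0.815
  30 (np.int64(165), np.int64(154), np.int64(194), np.int64(196)) iou 0.903
  40 (np.int64(167), np.int64(154), np.int64(194), np.int64(197)) iou 0.914
  50 (np.int64(169), np.int64(154), np.int64(194), np.int64(198)) iou 0.844
  60 (np.int64(169), np.int64(154), np.int64(196), np.int64(198)) iou 0.787
  70 (np.int64(169), np.int64(154), np.int64(197), np.int64(197)) iou 0.786
wrist (0.91, [268.5, 204.8, 375.9, 310.5])
  20 (np.int64(272), np.int64(200), np.int64(377), np.int64(341)) iou 0.495
  30 (np.int64(272), np.int64(203), np.int64(377), np.int64(323)) iou 0.584
  40 (np.int64(272), np.int64(209), np.int64(377), np.int64(305)) iou 0.626
  50 (np.int64(272), np.int64(216), np.int64(377), np.int64(288)) iou 0.425
  60 (np.int64(272), np.int64(224), np.int64(377), np.int64(270)) iou 0.341
  70 (np.int64(272), np.int64(232), np.int64(377), np.int64(269)) iou 0.256
```

Request:
apply_moves(
  deltas=[255,0,0,0.002,0,255,0.0005,0,0.004,0,255,0.001,0,0.006,0,255,0.001,0,0.006,0],
  newtons=5,
)

```text
clock: 24.2
eef_pos: [0.553, -0.2994, 0.1272]
orientation: [-0.153, 3.137, -0.001]
wrist_force: [2.3, -0.9, -2.0]
gripper_width: 0.596
grasp_force: 5.0
```

Run:
```python
from fit import *
s=get_state();print(s['wrist_force'],s['ft_torque'])
go((.5495,-.2986,.1224),3.2366-2*np.pi)
tilts(taus=range(20,80,10))
```

```text
[ 2.2971 -0.9382 -1.9952] [-0.086  -0.4593 -0.025 ]
clock 24.2 eef [ 0.553  -0.2994  0.1272] heading -3.0443705503105596 q7 2.2417773485236347 delta [0.0035 0.0012 0.0048] turn 0.002214756869026502 tilt -0.9999996032086937
scene (0.61, [169.9, 157.2, 198.8, 200.6])
  20 (np.int64(164), np.int64(157), np.int64(195), np.int64(196)) iou 0.713
  30 (np.int64(166), np.int64(156), np.int64(195), np.int64(198)) iou 0.779
  40 (np.int64(168), np.int64(156), np.int64(195), np.int64(199)) iou 0.815
  50 (np.int64(170), np.int64(156), np.int64(195), np.int64(199)) iou 0.859
  60 (np.int64(170), np.int64(156), np.int64(196), np.int64(199)) iou 0.905
  70 (np.int64(169), np.int64(156), np.int64(198), np.int64(199)) iou 0.886
wrist (0.84, [269.4, 225.0, 374.3, 253.4])
  20 (np.int64(272), np.int64(200), np.int64(377), np.int64(341)) iou 0.202
  30 (np.int64(271), np.int64(204), np.int64(377), np.int64(323)) iou 0.240
  40 (np.int64(271), np.int64(209), np.int64(377), np.int64(305)) iou 0.296
  50 (np.int64(271), np.int64(216), np.int64(377), np.int64(288)) iou 0.382
  60 (np.int64(272), np.int64(224), np.int64(377), np.int64(270)) iou 0.565
  70 (np.int64(272), np.int64(232), np.int64(376), np.int64(269)) iou 0.476
```

It has pivoted to about 62°. Lowering on to the ledge.

Request:
apply_moves(
  deltas=[255,0,0,0.002,0,255,0,0,0.003,0,255,0,0,0.003,0],
  newtons=5,
)

```text
clock: 24.7
eef_pos: [0.5539, -0.2993, 0.1252]
orientation: [-0.153, 3.135, -0.001]
wrist_force: [4.6, 0.4, 3.4]
gripper_width: 0.595
grasp_force: 5.0
```

Request:
apply_moves(
  deltas=[255,0,0,0.001,0,255,0,0,0.002,0,255,0,0,0.002,0],
  newtons=5,
)

```text
clock: 25.0
eef_pos: [0.5545, -0.2994, 0.1235]
orientation: [-0.153, 3.134, -0.002]
wrist_force: [5.2, 0.6, 4.8]
gripper_width: 0.597
grasp_force: 5.0
```

Run:
```python
from fit import *
s=get_state();print(s['wrist_force'],s['ft_torque'])
go((.5495,-.2986,.1224),3.2366-2*np.pi)
tilts(taus=range(50,91,5))
report(EA,('scene',))
```

```text
[5.1575 0.6283 4.7668] [ 0.1822 -1.0507 -0.0741]
clock 25.0 eef [ 0.5545 -0.2994  0.1235] heading -3.0438725025033726 q7 2.2435166935093016 delta [0.0049 0.0013 0.0011] turn 0.002712804676213487 tilt -0.9999923930362326
scene (0.63, [170.5, 157.4, 196.8, 197.8])
  50 (np.int64(170), np.int64(158), np.int64(195), np.int64(201)) iou 0.843
  55 (np.int64(170), np.int64(158), np.int64(195), np.int64(201)) iou 0.856
  60 (np.int64(170), np.int64(158), np.int64(196), np.int64(201)) iou 0.850
  65 (np.int64(170), np.int64(158), np.int64(197), np.int64(201)) iou 0.860
  70 (np.int64(170), np.int64(158), np.int64(198), np.int64(201)) iou 0.841
  75 (np.int64(169), np.int64(158), np.int64(198), np.int64(200)) iou 0.839
  80 (np.int64(169), np.int64(158), np.int64(199), np.int64(199)) iou 0.822
  85 (np.int64(169), np.int64(158), np.int64(200), np.int64(198)) iou 0.821
  90 (np.int64(169), np.int64(158), np.int64(200), np.int64(197)) iou 0.798
wrist (0.85, [266.8, 226.1, 376.6, 254.5])
  50 (np.int64(271), np.int64(216), np.int64(377), np.int64(288)) iou 0.390
  55 (np.int64(271), np.int64(220), np.int64(377), np.int64(279)) iou 0.467
  60 (np.int64(272), np.int64(225), np.int64(377), np.int64(270)) iou 0.583
  65 (np.int64(272), np.int64(229), np.int64(377), np.int64(265)) iou 0.595
  70 (np.int64(272), np.int64(232), np.int64(376), np.int64(270)) iou 0.479
  75 (np.int64(272), np.int64(223), np.int64(376), np.int64(274)) iou 0.511
  80 (np.int64(272), np.int64(215), np.int64(376), np.int64(279)) iou 0.424
  85 (np.int64(272), np.int64(207), np.int64(377), np.int64(283)) iou 0.365
  90 (np.int64(272), np.int64(199), np.int64(377), np.int64(287)) iou 0.322
scene 0.65 [170.4, 157.4, 197.7, 199.9] [182.7 179.2]
  pitch 0 exp box 170 158 198 202 cen 183.3 180.0 iou 0.908
```

Foot on the ledge and back on the spine: reaction forces +x and up, and the scene box (170–198, 157) matches the seated prediction. Releasing.

Request:
apply_moves(
  deltas=[255,0,0,0,0,255,-0.001,0,-0.001,0,150,-0.001,0,-0.001,0,60,-0.001,0,-0.001,0,0,-0.001,0,-0.001,0],
  newtons=3,
)

```text
clock: 25.8
eef_pos: [0.5516, -0.299, 0.1223]
orientation: [0.152, -3.134, -0.003]
wrist_force: [0.9, 0.6, 0.2]
gripper_width: 0.707
grasp_force: 0.0
```

Request:
apply_moves(
  deltas=[0,0,0,0,0,0,0,0,0,0,0,0,0,0,0,0,0,0,0,0,0,0,0,0,0],
)

```text
clock: 26.3
eef_pos: [0.5536, -0.2992, 0.1234]
orientation: [0.153, -3.138, -0.0]
wrist_force: [-0.4, 0.5, -0.4]
gripper_width: 0.996
grasp_force: 0.0
```

Run:
```python
from fit import *
s=get_state();print(s['eef_pos'],s['wrist_force'],s['gripper_width'],s['grasp_force'])
report(EA,('scene','wrist'))
```

```text
[ 0.5536 -0.2992  0.1234] [-0.3736  0.5414 -0.3713] 0.9962900220878088 0.0
scene 0.89 [169.3, 157.6, 197.9, 203.5] [183.  179.9]
  pitch 0 exp box 170 158 198 202 cen 183.3 180.0 iou 0.946
wrist 0.96 [272.0, 228.8, 373.4, 255.1] [322.9 240.8]
  pitch 0 exp box 270 220 375 257 cen 322.0 238.3 iou 0.646
wrist 0.74 [288.8, 214.1, 355.0, 231.5] [323.7 221.6]
  pitch 0 exp box 270 220 375 257 cen 322.0 238.3 iou 0.142
```

Slab stands as predicted (IoU 0.95). Withdrawing straight up and checking once more.

Request:
apply_moves(
  deltas=[0,0,0,-0.01,0,0,0,0,-0.03,0,0,0,0,-0.06,0,0,0,0,-0.1,0,0,0,0,-0.14,0],
)

```text
clock: 27.0
eef_pos: [0.5533, -0.2992, 0.2654]
orientation: [0.152, -3.138, -0.0]
wrist_force: [0.9, 0.2, 0.8]
gripper_width: 0.999
grasp_force: 0.0
```

Request:
apply_moves(
  deltas=[0,0,0,0,0,0,0,0,0,0,0,0,0,0,0,0,0,0,0,0,0,0,0,0,0],
)

```text
clock: 27.5
eef_pos: [0.5531, -0.2989, 0.2621]
orientation: [0.152, -3.136, -0.002]
wrist_force: [0.3, -0.5, -0.3]
gripper_width: 0.996
grasp_force: 0.0
```

Run:
```python
from fit import *
report(EA,('scene','wrist'),(-.1,0,.1))
print([d[:2] for d in best('pebble','scene')[:2]],[d[:2] for d in best('jar','scene')[:1]],[d[:2] for d in best('ammonite','scene')[:1]])
print(get_state()['eef_pos'],get_state()['wrist_force'])
```

```text
scene 0.78 [170.4, 160.4, 198.4, 201.7] [183.7 180.2]
  pitch -0.1 exp box 169 158 198 202 cen 183.1 180.3 iou 0.921
  pitch 0 exp box 170 158 198 202 cen 183.3 180.0 iou 0.93
  pitch 0.1 exp box 171 158 198 201 cen 183.8 179.3 iou 0.919
wrist 0.97 [295.6, 173.3, 351.6, 209.9] [323.3 192.8]
  pitch -0.1 exp box 294 182 352 208 cen 322.5 194.5 iou 0.719
  pitch 0 exp box 294 171 352 208 cen 322.5 188.8 iou 0.775
  pitch 0.1 exp box 294 161 352 208 cen 322.6 183.8 iou 0.606
[(0.67, [416.5, 196.0, 428.3, 198.8]), (0.67, [278.1, 195.5, 302.2, 238.3])] [(0.73, [370.2, 250.0, 394.2, 292.6])] [(0.86, [202.7, 264.9, 233.4, 286.5])]
[ 0.5536 -0.2992  0.2633] [0.9912 0.6922 0.0967]
```

```bash
python3 -c "
from workcell import job_done
print(job_done())"
```

```text
the job is handed in; nothing more can be done
None
```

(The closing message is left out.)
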